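# Tally one cell on the bench counter

### The job

Enter one cell on the grey cell counter: with the fingertips, gently press the small round key right down and let it come up again, then press the long bar at the front right down and let it come up, and withdraw. Press none of the other keys, and leave the bottle, the eyepiece and the vial behind the counter standing as they are.

Things in the scene. Friction and masses are not known exactly. Their poses are not given: they have to be found in the camera images.
- counter: bench cell counter: grey desk case 170 x 250 x 40 mm, fixed, with a display ridge along its far edge, 60 mm above the table (front of the ridge 46 mm beyond the origin). Origin: centre of its underside; x points from its front edge to the ridge, y to its left, along the row of keys. The row of four keys lies at x = 4 mm, the long bar at x = -54 mm. All five keys rise 16 mm above the 40 mm deck.
- counter_deck (a point): middle of the counter's deck, 40 mm above its origin. Round it: right of it a tall fixed microscope from 0.18 m to the robot's right, eyepieces 0.40 to 0.48 m up reaching to 0.50 m ahead of the base; swing the arm past it drawn in. Behind the robot a wall shelf, 0.67 m up and 0.2 m or more to its left, can be hit by the elbow when the arm is drawn far in or held high and near.
- key_small_base: the SMALL ROUND key, cap 18 mm across, white plastic on a thin black bezel; body origin at the centre of the key at deck level (40 mm above the table), fixed in the counter; the cap's top lies 16 mm above the origin when up. z up, x away from the counter's front. One of four keys in the row across the middle of the counter, 54 mm apart; which key is at which place in the row varies
- key_small_top (a point): centre of the top face of the small round key, 56 mm above the table when up; moves with the cap
- key_small (a joint): travel of the small round key in m: 0 = up (at rest), 0.008 = fully down (hard stop), grows as it is pressed straight down. Its spring pushes back with about 1.2 N at the start of the press and 4.4 N at the end; it comes up by itself.
- key_bar_base: the LONG BAR key near the front edge, cap 22 mm (x) by 120 mm (y), white plastic on a thin black bezel; body origin at the centre of the key at deck level (40 mm above the table), fixed in the counter; the cap's top lies 16 mm above the origin when up. z up, x away from the counter's front.
- key_bar_top (a point): centre of the top face of the long bar key, 56 mm above the table when up; moves with the cap
- key_bar (a joint): travel of the long bar key in m: 0 = up (at rest), 0.008 = fully down (hard stop), grows as it is pressed straight down. Its spring pushes back with about 1.2 N at the start of the press and 4.4 N at the end; it comes up by itself.
- key_large_base: large round key, cap 32 mm across; not to be pressed, white plastic on a thin black bezel; body origin at the centre of the key at deck level (40 mm above the table), fixed in the counter; the cap's top lies 16 mm above the origin when up. z up, x away from the counter's front. One of four keys in the row across the middle of the counter, 54 mm apart; which key is at which place in the row varies
- key_large (a joint): travel of the large round key in m: 0 = up (at rest), 0.008 = fully down (hard stop), grows as it is pressed straight down. Its spring pushes back with about 1.2 N at the start of the press and 4.4 N at the end; it comes up by itself.
- key_square_base: square key, cap 30 x 30 mm; not to be pressed, white plastic on a thin black bezel; body origin at the centre of the key at deck level (40 mm above the table), fixed in the counter; the cap's top lies 16 mm above the origin when up. z up, x away from the counter's front. One of four keys in the row across the middle of the counter, 54 mm apart; which key is at which place in the row varies
- key_square (a joint): travel of the square key in m: 0 = up (at rest), 0.008 = fully down (hard stop), grows as it is pressed straight down. Its spring pushes back with about 1.2 N at the start of the press and 4.4 N at the end; it comes up by itself.
- key_narrow_base: narrow key, cap 34 mm (x) by 14 mm (y); not to be pressed, white plastic on a thin black bezel; body origin at the centre of the key at deck level (40 mm above the table), fixed in the counter; the cap's top lies 16 mm above the origin when up. z up, x away from the counter's front. One of four keys in the row across the middle of the counter, 54 mm apart; which key is at which place in the row varies
- key_narrow (a joint): travel of the narrow key in m: 0 = up (at rest), 0.008 = fully down (hard stop), grows as it is pressed straight down. Its spring pushes back with about 1.2 N at the start of the press and 4.4 N at the end; it comes up by itself.
- oil_bottle: loose amber dropper bottle with black rubber bulb, 27 mm across, 76 mm high, standing behind the counter; origin under its centre, z up
- eyepiece: loose black spare eyepiece, 36 mm across, 47 mm high, standing behind the counter; origin under its centre, z up
- vial: loose amber vial with a red screw cap, 21 mm across, 52 mm high, standing behind the counter; origin under its centre, z up

How it is judged:
By the outcome, as a careful person would: the job done as asked, in the order asked, and still so for the second after the job is handed in, with the robot touching nothing.
It also fails if it takes over 38 s, if anything falls off the work surface, if the arm or the gripper's body presses on something with over 40 N, if the wrist force passes 120 N, or if a joint passes its speed limit or range.

### The arm

A 6-joint arm with a two-finger parallel gripper is mounted at the origin on a cart in front of the work surface, level with it; the furniture and walls round the work are solid. World frame = base frame: x ahead of the robot, y to its left, z up, the work surface at z = 0. Lengths are in m, angles in rad, forces in N, time in s.
With the tool pointing down it reaches from about 0.25 to 0.725 m from the base axis. Payload 9.7 kg.
Tool frame: the origin (TCP) lies midway between the tips of the shut fingers; the grasp point (between the pads) lies 19 mm behind it; z points along the fingers, y is the line along which they close (so a half turn about z gives the same grasp; the last joint's range is limited). The gripper opens to 85 mm and grips with 20 to 120 N. Pads are 22 mm wide; open, the fingers measure 114 mm over their backs; the gripper's body (76 mm by 85 mm) begins 54 mm behind the grasp point. The pads swing forward as they close: fully open they stand 13 mm farther back than shut.
Start: joints at [-1.241, 0.087, 0.176, 1.66, 0, 1.571], TCP at [0.178, -0.52, 0.231] pointing down, gripper open.
Joint ranges: [-3.13, 3.13], [-0.85, 1.81], [-1.15, 1.24], [-2.2, 2.28], [-1.44, 1.52], [-3.14, 3.14]. Speed limits (rad/s): [2.22, 2.22, 2.57, 3.14, 3.14, 3.14].

### API

Orientations are given as a rotation vector (axis times angle).
In Python, from bench import * gives the robot as it stands.
- The arm moves only by the tool send_rows, never from a script. Its argument "rows" is a list of rows, each a list of 3 entries, a list of its own where there are three numbers: the shift along the tool's x, y, z in cm, then the turn, a rotation vector about the tool's x, y, z in rad, then the opening, from 0 (shut) to 1 (fully open). In form: [[[x, y, z], [ax, ay, az], grip], ...]. A call has 1 to 12 rows; each row is the pose to reach, as a shift and turn from the pose commanded when the call began, along the tool's axes at that moment; what a row does not reach only later rows make up. A row lasts 1/10 s, in which the tool goes at most 50 mm and 8.59 degrees, less where a joint would pass 70% of its speed; a pose out of reach is approached as far as the arm can. A call with a gripper value outside its range is refused whole. The fingers move at their own pace and stop on an object; the grip force is fixed at half the most. Time passes only in rows, so rows that repeat a pose let the fingers close. It gives the time, the measured TCP pose, the force, the opening and the grip force at its end, in the units of the state.
- state(): the state, without advancing time (a new reading comes with each control period).
- read_camera(name): name is "side" or "top"; returns the picture (400x640x3 uint8, blue, green, red); there is no depth.
- camera_params(name): a dict with "camera_matrix" (3x3 intrinsics, pixels), "rvec" (rotation vector, rad) and "tvec" (3), from world to camera coordinates, as OpenCV has them. Camera axes: x right, y down, z forward; pixel columns grow to the right and rows downward; lengths in m; the calibration is good to about 2 mm. A picture is of the moment at which its call begins. camera_params takes no time and is no camera call.
- hand_in(): hands the job in; it is judged then, once.
Trained networks look in the newest picture that a camera, given by its name, has taken for a name from the list of things; names that differ only in an ending like _2 or _b are one class to them, and where a whole thing is asked for, a point or a joint stands for the part that bears it (a point fixed in the world has none). Each returns a list of dicts, best first, with "score" (0 to 1); they miss things now and then, are a little off and sometimes report something else, mostly with a low value. They report only what shows in the picture. A call takes as long as a camera call.
- recognise(camera, query): "extent" ([left, top, width, height] in pixels, round what is visible of it).
The state is a dict: "time": time; "joint_pos": joint angles; "dq": joint speeds; "joint_torque": joint torques, N m; "position": TCP position; "tool_rot": TCP orientation; "force": force on the tool from outside, world axes, zero at the start; "ft_torque": the same for the moment, N m; "grip_width": opening from 0.0 (shut) to 1.0 (fully open); "grip_force": force on a finger pad.
Only numpy, scipy, OpenCV 4.12 (cv2) and the standard library are available. Lean on these libraries where they do the work, as an engineer would, in place of code of your own. Each camera call takes 0.05 s, during which the arm holds its last target. There are 200 camera calls.

## Working session

There is one attempt and no reset: what is moved stays moved. The work goes in short steps, Python scripts to look and compute and a tool call to move; the robot and the scene stay as the last step left them, time stands still between calls to the robot, and variables do not carry over. Pictures are saved under pics/ and viewed, at most 10 in all, crops included, and the job is handed in when it is done.

Besides the shell and the picture viewer there is one more tool, called after "Request:" as name(argument=value, ...) on one line, values as JSON. send_rows: Moves the arm, as the interface text tells. Its arguments: {"type":"object","properties":{"rows":{"type":"array"}},"required":["rows"]}

```bash
mkdir -p pics; python3 - <<'E'
from bench import *
import cv2
for c in("top","side"):
    cv2.imwrite(f"pics/{c}0.png",read_camera(c))
    for q in("key_small_base","key_bar_base","key_large_base","key_square_base","key_narrow_base","counter"):
        print(c,q,[(d["extent"],round(d["score"],2)) for d in recognise(c,q)[:3]])
    print(camera_params(c))
print(state())
E
```

```text
top key_small_base []
top key_bar_base [([288.7, 213.4, 78.4, 38.6], 0.59)]
top key_large_base [([320.3, 186.7, 20.1, 19.7], 0.54)]
top key_square_base [([285.0, 192.1, 32.6, 27.8], 0.75)]
top key_narrow_base [([261.6, 206.5, 21.1, 25.6], 0.81), ([238.1, 142.0, 15.5, 18.2], 0.71)]
top counter [([234.0, 131.7, 167.8, 146.4], 0.84), ([356.4, 181.0, 12.0, 6.4], 0.63)]
{'camera_matrix': array([[502.33891187,   0.        , 328.9312171 ],
       [  0.        , 502.33891187, 193.82739941],
       [  0.        ,   0.        ,   1.        ]]), 'rvec': array([ 2.1131621 , -2.12193948,  0.17271381]), 'tvec': array([0.05515477, 0.6461527 , 0.78750446])}
side key_small_base [([302.4, 210.7, 9.7, 9.9], 0.43), ([286.9, 174.8, 13.1, 28.9], 0.43)]
side key_bar_base [([281.0, 171.8, 23.8, 35.9], 0.64)]
side key_large_base [([302.4, 193.3, 21.0, 11.9], 0.72)]
side key_square_base [([313.2, 179.6, 15.1, 13.0], 0.69)]
side key_narrow_base [([317.2, 171.2, 16.5, 12.1], 0.7)]
side counter []
{'camera_matrix': array([[390.39540768,   0.        , 319.83305235],
       [  0.        , 390.39540768, 199.09181293],
       [  0.        ,   0.        ,   1.        ]]), 'rvec': array([ 2.07787533,  0.70381284, -0.3554282 ]), 'tvec': array([-0.56005643, -0.16552771,  1.19112204])}
{'time': 0.7, 'joint_pos': array([-1.24099506e+00,  8.68499076e-02,  1.75907750e-01,  1.65980583e+00,
        8.15983597e-08,  1.57082254e+00]), 'dq': array([ 0.00037002, -0.00079533, -0.00013844, -0.00019123,  0.00072527,
        0.00049603]), 'joint_torque': array([-9.31484501e-04, -5.19955766e+01,  4.64790058e+01,  8.91869749e-04,
       -1.75624991e-04, -1.27678851e-05]), 'position': array([ 0.17811827, -0.52035281,  0.2313157 ]), 'tool_rot': array([3.09893565e+00, 5.15657545e-01, 1.25916291e-05]), 'force': array([ 0.41322931,  0.05788493, -0.44127682]), 'ft_torque': array([ 0.01670077, -0.02281901, -0.03312929]), 'grip_force': 0.0, 'grip_width': 0.9964551777940934}
```

View pics/top0.png

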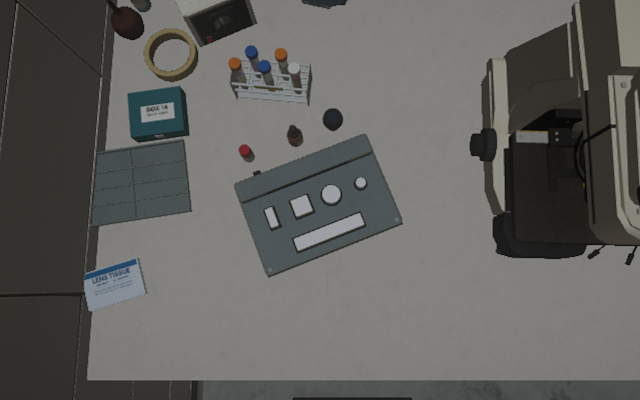

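View pics/side0.png

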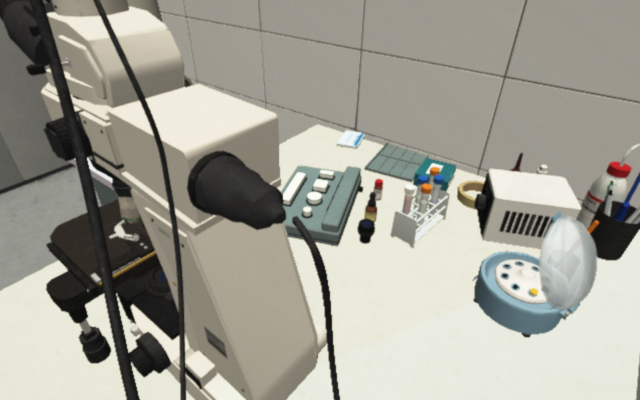

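The top picture shows the row, from the left: narrow (272,217), square (301,206), large (331,195), small (361,183). The bar is at (330,232). The loose things stand beyond the ridge, at (246,152), (295,136) and (332,120).

```bash
cat > h.py <<'E'
from bench import *
import cv2, numpy as np
def back(c,uv,z):
    p=camera_params(c);R=cv2.Rodrigues(p["rvec"])[0];C=-R.T@p["tvec"]
    d=R.T@np.linalg.inv(p["camera_matrix"])@[uv[0],uv[1],1]
    return C+d*(z-C[2])/d[2]
def proj(c,P):
    p=camera_params(c);return cv2.projectPoints(np.array([P],float),p["rvec"],p["tvec"],p["camera_matrix"],None)[0].ravel()
E
python3 - <<'E'
from h import *
im=cv2.imread("pics/top0.png");g=im.min(2)
m=np.zeros_like(g);m[165:260,250:385]=(g[165:260,250:385]>150)
n,l,s,ce=cv2.connectedComponentsWithStats(m)
for i in range(1,n):
    if s[i,4]>30: 
        w=g.astype(float)*(cv2.dilate((l==i).astype(np.uint8),np.ones((3,3)))>0); w=np.clip(w-90,0,None)
        yy,xx=np.mgrid[:400,:640];c=(np.sum(w*xx)/w.sum(),np.sum(w*yy)/w.sum())
        print(s[i],ce[i].round(1),np.round(c,1),back("top",c,.056).round(4))
        if s[i,4]>400: print(cv2.minAreaRect(np.argwhere(l==i)[:,::-1].astype(np.float32)))
R=cv2.Rodrigues(camera_params("top")["rvec"])[0];print(-R.T@camera_params("top")["tvec"])
for q in(302,194+18+0):pass
for uv in((307,215.6),(308,199)):print("side",back("side",uv,.056).round(3))
E
```

```text
[357 178   8   9  55] [360.5 181.9] [360.4 181.9] [ 0.6673 -0.0009  0.056 ]
[323 186  17  16 218] [330.8 193.6] [330.7 193.5] [0.6475 0.0495 0.056 ]
[291 196  21  20 249] [301.1 205.4] [300.9 205.2] [0.6277 0.0998 0.056 ]
[266 208  12  19 116] [271.1 217.2] [271. 217.] [0.608  0.1501 0.056 ]
[295 214  68  36 793] [328.4 231.3] [328.4 231.3] [0.5835 0.0536 0.056 ]
((328.44244384765625, 231.32505798339844), (11.483932495117188, 70.00658416748047), 68.42869567871094)
[0.49326419 0.03671796 0.89222242]
side [ 0.682 -0.019  0.056]
side [0.646 0.03  0.056]
```

```bash
python3 - <<'E'
from h import *
print("side proj small,large,narrow,bar",[proj("side",p).round(0) for p in((.667,-.001,.056),(.6475,.0495,.056),(.608,.15,.056),(.5835,.0536,.056))])
for uv in((470,145),(487,260),(505,257),(585,257)):print(uv,[back("top",uv,z).round(2)[:2] for z in(0.05,.2,.4)])
E
```

```text
side proj small,large,narrow,bar [array([307., 209.]), array([314., 195.]), array([326., 172.]), array([293., 185.])]
(470, 145) [array([ 0.73, -0.19]), array([ 0.69, -0.15]), array([ 0.63, -0.1 ])]
(487, 260) [array([ 0.54, -0.21]), array([ 0.53, -0.16]), array([ 0.52, -0.11])]
(505, 257) [array([ 0.54, -0.24]), array([ 0.53, -0.19]), array([ 0.52, -0.12])]
(585, 257) [array([ 0.54, -0.37]), array([ 0.53, -0.3 ]), array([ 0.52, -0.2 ])]
```

Request:
send_rows(rows=[[[0,0,0],[0,0,0],0],[[3,-4,0],[0,0,0],0],[[6,-8,0],[0,0,0],0],[[9,-12.3,0],[0,0,0],0],[[12,-16.5,0],[0,0,0],0],[[15,-20.7,0],[0,0,0],0],[[18,-25,0],[0,0,0],0],[[21,-29,0],[0,0,0],0],[[24,-33.3,0],[0,0,0],0],[[27,-37.5,0],[0,0,0],0],[[30.6,-42.4,0],[0,0,0],0],[[30.6,-42.4,0],[0,0,0],0]])

```text
time: 1.9
position: [0.3306, -0.017, 0.2315]
tool_rot: [-3.098, -0.521, -0.002]
force: [-0.1, -0.3, -0.6]
grip_width: 0.001
grip_force: 0.0
```

Request:
send_rows(rows=[[[4,1.1,0],[0,0,0],0],[[8,2.2,0],[0,0,0],0],[[12,3.4,0],[0,0,0],0],[[16,4.5,0],[0,0,0],0],[[20,5.6,0],[0,0,0],0],[[24,6.7,2],[0,0,0],0],[[28,7.8,5],[0,0,0],0],[[31,8.7,8],[0,0,0],0],[[32.5,9.1,11],[0,0,0],0],[[32.5,9.1,13.1],[0,0,0],0],[[32.5,9.1,13.1],[0,0,0],0],[[32.5,9.1,13.1],[0,0,0],0]])

```text
time: 3.1
position: [0.6671, -0.001, 0.1008]
tool_rot: [-3.099, -0.516, 0.001]
force: [0.5, 0.0, 1.1]
grip_width: -0.0
grip_force: 0.0
```

```bash
python3 - <<'E'
from h import *
im=read_camera("top");im2=read_camera("side")
s=state();print(s["position"],s["tool_rot"],s["force"],s["joint_pos"])
print(proj("top",s["position"]),proj("side",s["position"]))
a=cv2.resize(im[120:270,230:430],(800,600));b=cv2.resize(im2[130:250,240:400],(800,600))
cv2.imwrite("pics/a1.png",a);cv2.imwrite("pics/b1.png",b)
E
```

```text
[ 0.66781169 -0.00096446  0.10254608] [3.09848215 0.51565494 0.0042736 ] [0.84250251 0.72014743 0.71792162] [-1.42917905e-03  3.57541431e-01  2.46353433e-01  1.45684325e+00
 -3.52035075e-05  2.81034261e+00]
[361.62345401 175.66609127] [306.88119349 190.86725726]
```

View pics/a1.png

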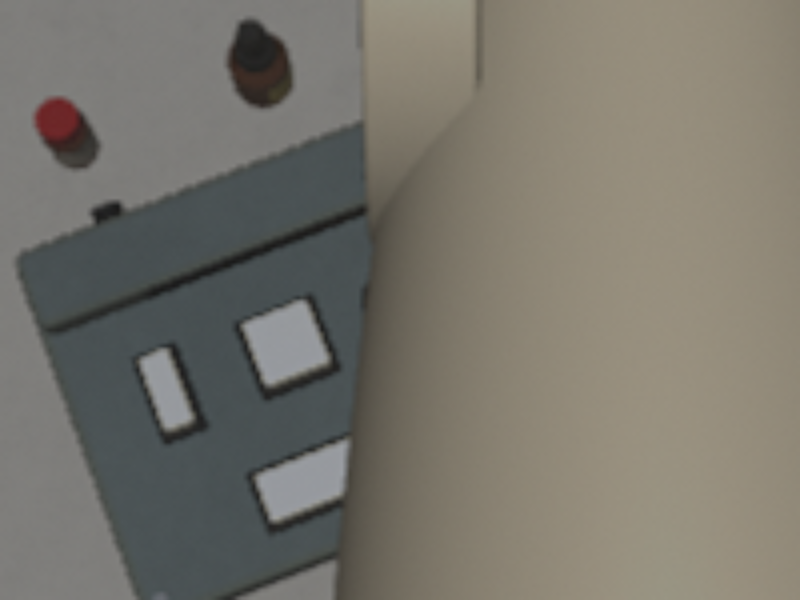

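View pics/b1.png

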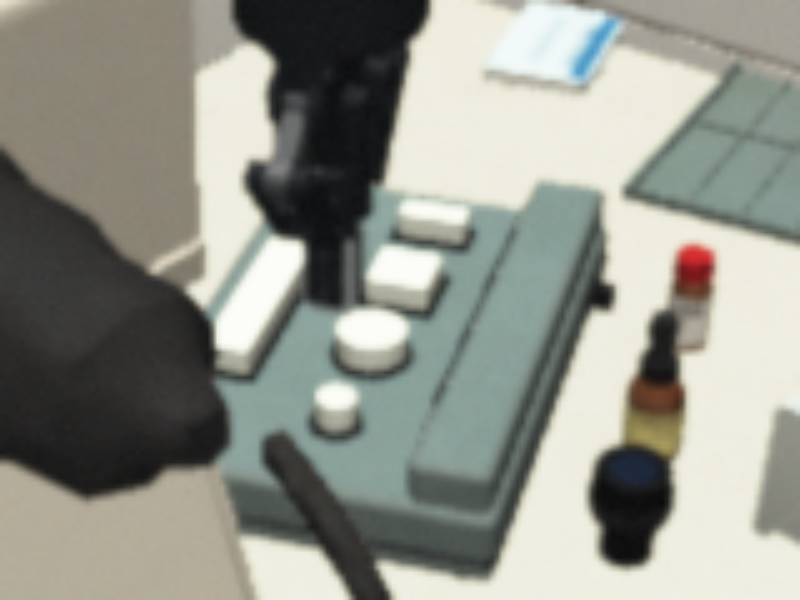

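The side crop shows the shut fingertips at about pixel (307,191), which matches the projected TCP, above the small key. The other keys are clear of the fingers.

Request:
send_rows(rows=[[[0,0,1.5],[0,0,0],0],[[0,0,3],[0,0,0],0],[[0,0,4],[0,0,0],0],[[0,0,4.4],[0,0,0],0],[[0,0,4.6],[0,0,0],0],[[0,0,4.8],[0,0,0],0],[[0,0,4.8],[0,0,0],0],[[0,0,4.8],[0,0,0],0]])

```text
time: 4.0
position: [0.6674, -0.0009, 0.0528]
tool_rot: [3.099, 0.516, 0.001]
force: [-0.9, 0.2, 3.2]
grip_width: -0.001
grip_force: 1.1
```

Contact, with the spring pushing back. I'll continue in small steps.

Request:
send_rows(rows=[[[0,0,0.1],[0,0,0],0],[[0,0,0.2],[0,0,0],0],[[0,0,0.3],[0,0,0],0],[[0,0,0.4],[0,0,0],0],[[0,0,0.4],[0,0,0],0],[[0,0,0.4],[0,0,0],0]])

```text
time: 4.6
position: [0.6675, -0.001, 0.0485]
tool_rot: [3.099, 0.516, 0.001]
force: [0.1, 0.1, 4.2]
grip_width: 0.003
grip_force: 2.0
```

Request:
send_rows(rows=[[[0,0,0.1],[0,0,0],0],[[0,0,0.1],[0,0,0],0],[[0,0,0.1],[0,0,0],0]])

```text
time: 4.9
position: [0.6675, -0.001, 0.0481]
tool_rot: [3.099, 0.516, 0.002]
force: [-1.4, 0.7, 8.4]
grip_width: -0.001
grip_force: 3.8
```

Request:
send_rows(rows=[[[0,0,0.05],[0,0,0],0],[[0,0,0.05],[0,0,0],0],[[0,0,0.05],[0,0,0],0]])

```text
time: 5.2
position: [0.6675, -0.001, 0.048]
tool_rot: [3.099, 0.516, 0.002]
force: [-2.2, -0.1, 9.5]
grip_width: -0.001
grip_force: 5.1
```

Request:
send_rows(rows=[[[0,0,-0.4],[0,0,0],0],[[0,0,-1],[0,0,0],0],[[0,0,-2.5],[0,0,0],0],[[0,0,-4.5],[0,0,0],0],[[0,0,-5.4],[0,0,0],0],[[0,0,-5.4],[0,0,0],0],[[-2,-2.6,-5.4],[0,0,0],0],[[-4,-5.2,-5.4],[0,0,0],0],[[-6.1,-7.9,-5.4],[0,0,0],0],[[-6.1,-7.9,-5.4],[0,0,0],0],[[-6.1,-7.9,-5.4],[0,0,0],0],[[-6.1,-7.9,-5.4],[0,0,0],0]])

```text
time: 6.4
position: [0.5844, 0.0537, 0.1004]
tool_rot: [3.099, 0.515, -0.0]
force: [0.3, -0.7, -0.6]
grip_width: 0.001
grip_force: 0.0
```

```bash
python3 - <<'E'
from h import *
im2=read_camera("side")
s=state();print(s["position"],s["force"])
cv2.imwrite("pics/b2.png",cv2.resize(im2[130:250,240:400],(800,600)))
E
```

```text
[0.58453985 0.05359459 0.10042378] [ 0.45358541  0.10111294 -0.36989535]
```

View pics/b2.png

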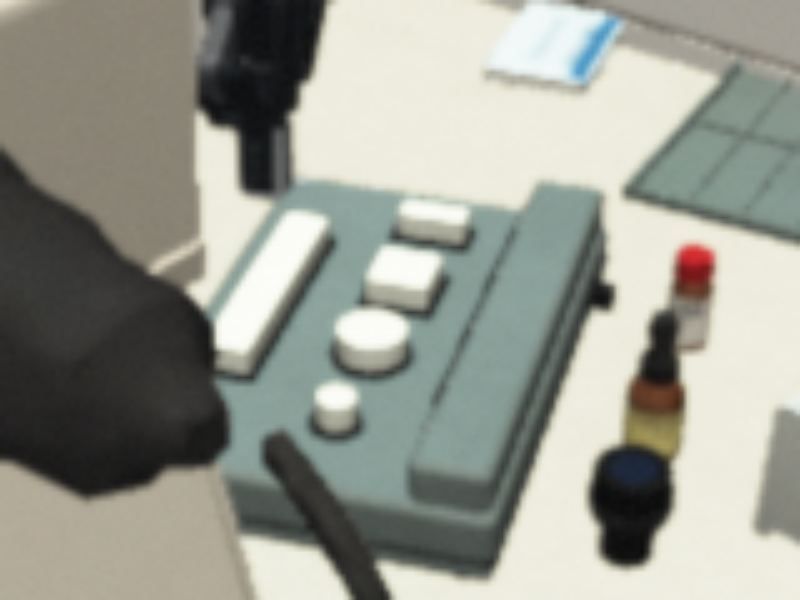

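The small key is back up and all the keys look at rest. The fingertips, at crop (265,190), are above the bar. Next I press the bar.

Request:
send_rows(rows=[[[0,0,1.5],[0,0,0],0],[[0,0,3],[0,0,0],0],[[0,0,4],[0,0,0],0],[[0,0,4.4],[0,0,0],0],[[0,0,4.6],[0,0,0],0],[[0,0,4.8],[0,0,0],0],[[0,0,5],[0,0,0],0],[[0,0,5.1],[0,0,0],0],[[0,0,5.2],[0,0,0],0],[[0,0,5.2],[0,0,0],0]])

```text
time: 7.45
position: [0.5842, 0.0541, 0.0491]
tool_rot: [3.099, 0.516, 0.001]
force: [-1.1, -0.1, 4.3]
grip_width: 0.001
grip_force: 1.9
```

Request:
send_rows(rows=[[[0,0,0.05],[0,0,0],0],[[0,0,0.1],[0,0,0],0],[[0,0,0.1],[0,0,0],0],[[0,0,0.1],[0,0,0],0]])

```text
time: 7.85
position: [0.5842, 0.0541, 0.0481]
tool_rot: [3.099, 0.516, 0.001]
force: [-0.2, -0.9, 5.5]
grip_width: -0.004
grip_force: 2.6
```

Request:
send_rows(rows=[[[0,0,0.05],[0,0,0],0],[[0,0,0.1],[0,0,0],0],[[0,0,0.1],[0,0,0],0],[[0,0,0.1],[0,0,0],0]])

```text
time: 8.25
position: [0.5842, 0.054, 0.048]
tool_rot: [3.099, 0.516, 0.002]
force: [-3.8, -1.3, 11.3]
grip_width: -0.001
grip_force: 5.7
```

The bar has bottomed out: the force rises while z stays at 0.048. Now I withdraw.

Request:
send_rows(rows=[[[0,0,-0.4],[0,0,0],0],[[0,0,-1],[0,0,0],0],[[0,0,-2.5],[0,0,0],0],[[0,0,-5],[0,0,0],0],[[0,0,-8],[0,0,0],0],[[0,0,-12],[0,0,0],0],[[-4,0,-15],[0,0,0],0],[[-8,0,-16],[0,0,0],0],[[-12,0,-16],[0,0,0],0],[[-15,0,-16],[0,0,0],0],[[-15,0,-16],[0,0,0],0],[[-15,0,-16],[0,0,0],0]])

```text
time: 9.45
position: [0.4421, 0.0054, 0.2078]
tool_rot: [3.099, 0.515, 0.003]
force: [-0.6, -0.4, 0.8]
grip_width: -0.004
grip_force: 0.0
```

```bash
python3 - <<'E'
from h import *
im2=read_camera("side")
s=state();print(s["position"],s["force"])
cv2.imwrite("pics/b3.png",cv2.resize(im2[130:250,240:400],(800,600)))
E
```

```text
[0.44251644 0.00554218 0.20738053] [-0.62876248  0.47185904  0.0586836 ]
```

View pics/b3.png

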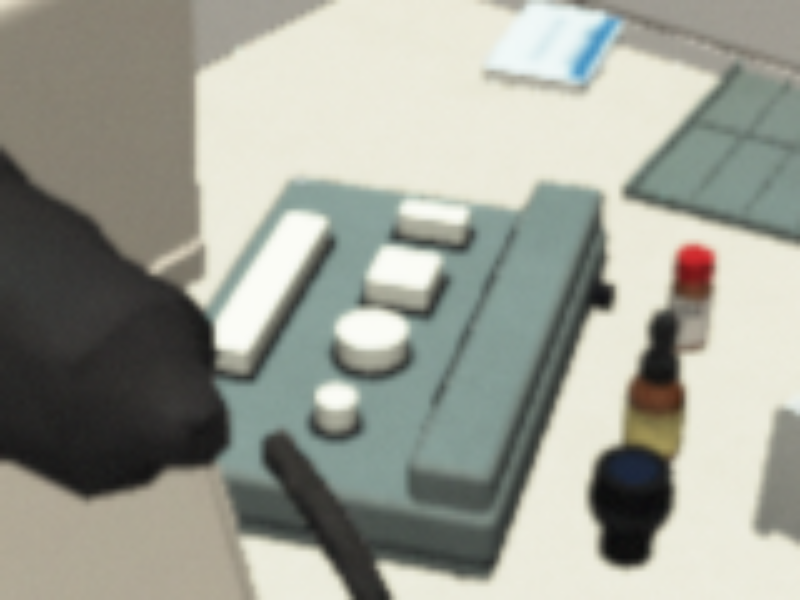

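All the keys are up, the bottle, eyepiece and vial are standing undisturbed, and the arm is clear.

```bash
python3 -c "
from bench import *
print(hand_in())"
```

```text
the job is handed in; nothing more can be done
None
```

I pressed the small round key and then the long bar right down to their stops and let each come up, touched no other key or the loose things, withdrew the arm, and handed the job in at about 9.5 s.

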